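# Index the inspection carousel to the conical flask

### The arm

A 6-joint arm with a two-finger parallel gripper is mounted at the origin on the work surface. World frame = base frame: x ahead of the robot, y to its left, z up, the work surface at z = 0. Lengths are in m, angles in rad, forces in N, time in s.
With the tool pointing down it reaches from about 0.35 to 0.975 m from the base axis. Payload 4.9 kg.
Tool frame: the origin (TCP) lies between the finger pads; the fingertips stand 25 mm ahead of it and the grasp point (between the pads) lies 6 mm ahead of it; z points along the fingers, y is the line along which they close (so a half turn about z gives the same grasp; the last joint's range is limited). The gripper opens to 85 mm and grips with 20 to 120 N. Pads are 22 mm wide; open, the fingers measure 114 mm over their backs; the gripper's body (76 mm by 85 mm) begins 54 mm behind the grasp point. The pads swing forward as they close: fully open they stand 13 mm farther back than shut.
Start: joints at [-1.251, 0.053, 1.613, -0, 1.476, -0.119], TCP at [0.266, -0.566, 0.256] pointing down, gripper open.
Joint ranges: [-3.01, 3.01], [-1.01, 2.22], [0.06, 2.58], [-1.02, 4.17], [0.09, 2.62], [-3.14, 3.14]. Speed limits (rad/s): [2.57, 2.57, 3.14, 3.14, 3.14, 3.14].

### API

Orientations are given as a unit quaternion [w, x, y, z].
In Python, from plant import manip gives the robot as it stands.
- The arm moves only by the shell command python3 -m inch 'ROWS'. ROWS is JSON, a list of rows, each a list of 3 entries, a list of its own where there are three numbers: the shift along the tool's x, y, z in m, then the turn, a rotation vector about the tool's x, y, z in rad, then the opening, from 0 (shut) to 1 (fully open). A call has 1 to 8 rows; each row shifts and turns the commanded pose from where the row before left it, along the tool's axes as they then stand; what a row does not reach is not made up. A row lasts 1/10 s, in which the tool goes at most 50 mm and 8.59 degrees, less where a joint would pass 70% of its speed; a pose out of reach is approached as far as the arm can. A call with a gripper value outside its range is refused whole. The fingers move at their own pace and stop on an object; the grip force is fixed at half the most. Time passes only in rows, so rows that do not move let the fingers close. It gives the time, the measured TCP pose, the force, the opening and the grip force at its end, in the units of the state.
- manip.state(): the state, without advancing time (a new reading comes with each control period).
- manip.grab_frame(name): name is "side" or "top"; returns (picture, depth): 400x640x3 uint8, red, green, blue; 400x640 float32, m along the optical axis (not along the pixel's ray), 0 where there is no reading.
- manip.camera_params(name): a dict with "camera_matrix" (3x3 intrinsics, pixels), "rvec" (rotation vector, rad) and "tvec" (3), from world to camera coordinates, as OpenCV has them. Camera axes: x right, y down, z forward; pixel columns grow to the right and rows downward; lengths in m; the calibration is good to about 2 mm. A picture is of the moment at which its call begins. camera_params takes no time and is no camera call.
- manip.job_done(): hands the job in; it is judged then, once.
Trained networks look in the newest picture that a camera, given by its name, has taken for a name from the list of things; names that differ only in an ending like _2 or _b are one class to them, and where a whole thing is asked for, a point or a joint stands for the part that bears it (a point fixed in the world has none). Each returns a list of dicts, best first, with "score" (0 to 1); they miss things now and then, are a little off and sometimes report something else, mostly with a low value. They report only what shows in the picture. A call takes as long as a camera call. They do not tell look-alikes from the thing itself.
- manip.look_for(camera, label): "point" ([x, y, z] in m, in world coordinates, good to about 4 mm: the middle of the surface that is visible of it).
The state is a dict: "time": time; "joint_pos": joint angles; "joint_vel": joint speeds; "joint_efforts": joint torques, N m; "tool_pos": TCP position; "tool_rot": TCP orientation; "contact_force": force on the tool from outside, world axes, zero at the start; "ft_torque": the same for the moment, N m; "gripper_width": opening from 0.0 (shut) to 1.0 (fully open); "grasp_force": force on a finger pad.
Only numpy, scipy, OpenCV 4.12 (cv2) and the standard library are available. Lean on these libraries where they do the work, as an engineer would, in place of code of your own. Each camera call takes 0.05 s, during which the arm holds its last target. There are 200 camera calls.

### The job

Bring the conical flask under the inspection camera by turning the carousel: pull its locking bolt out, push the turntable round by its pegs until the flask's pocket clicks in below the lens, then push the bolt fully home again. Do not touch or upset any of the four vessels, and leave the amber bottle, tip box and steel canister on the bench where they stand.

Things in the scene. Friction and masses are not known exactly. Their poses are not given: they have to be found in the camera images.
- stand: fixed base, white casting 10 mm thick: a round foot of radius 125 mm crossed by a beam 100 (x) by 440 (y) mm; origin on the bench, on the turntable's axis. At yaw 0 +x points away from the robot, +y (bolt side) left, -y (camera side) right. A bolt guide (36 by 30 mm, top at z 40) stands at (0,152) mm, a click housing (30 mm square, top z 36) at (132,-76)
- turntable (a joint): angle of the dark steel disc (radius 130 mm, top at z 42), rad, 0 at the start, + anticlockwise from above, turns over 360 degrees either way. Stations every 60 degrees (0 is one): a sprung roller clicks into a notch, drawing the disc in from 5 degrees either side. Drag at a peg about 1 N, about 6 N to leave a notch; it stops where left. It cannot turn while the bolt is home
- bolt (a joint): travel of the locking bolt, m: 0 fully home (in a notch of the drum under the disc), 0.030 fully out at its end stop; clear of the drum from 0.010. It slides outward along the stand's +y, friction about 2 N, stays where it is left, and goes home only with a station clicked in
- bolt_post (a point): centre of the top of the bolt's upright round aluminium post, diameter 16 mm, from z 10 to z 112 mm; at (0,185) mm from the stand's origin when home, (0,215) when fully out
- hub (a point): turntable axis at the disc's top face, z 42 mm; a hub cap of radius 30, 12 mm high, stands on it. Six low ring pockets (bore 53, outside 59, 10 mm high) stand on the disc every 60 degrees on a circle of radius 72 mm; at each station one of them is below the camera and the one straight across faces the bolt
- peg (a point): top centre of one of six upright round aluminium pegs for pushing, diameter 14 mm, from the disc up to z 112 mm, on a circle of radius 122 mm every 60 degrees, midway between the pockets; it turns with the disc; at joint 0 this one lies in the stand's +x direction
- camera_axis (a point): point on the disc's top face (z 42 mm) straight below the lens, 72 mm from the turntable axis in the stand's -y direction: where the flask's centre must be
- lens (a point): lowest point of the round black camera head, z 170 mm, straight above camera_axis. Head radius 24 mm, top z 250; a white arm, 34 mm wide, z 247 to 277, runs from it outward along the stand's -y to a column of diameter 26 mm, 295 tall, at (0,-192) mm
- flask: conical flask, white plastic: foot 48 mm diameter, straight to 14 mm, then tapering to a 19 mm neck at 60 mm with a 25 mm lip, 90 mm tall. Origin at the centre of its underside, z up. It stands in a pocket 60 or 120 degrees either side of the camera.
- jar: straight white plastic jar with flat lid, diameter 49, height 64 mm, in a pocket; origin at the centre of its underside
- bottle: white plastic bottle with shoulders and screw cap, diameter 48, height 93 mm, in a pocket; origin at the centre of its underside
- beaker: open white plastic beaker, diameter 48, height 70 mm, in a pocket; origin at the centre of its underside
- reagent: bystander: tall amber glass bottle on the bench, diameter 66, height 165 mm; origin at the centre of its underside
- tipbox: bystander: low box of pipette tips, 115 (x) by 80 (y) by 63 mm; origin at the centre of its underside
- canister: bystander: steel canister, diameter 72, height 92 mm; origin at the centre of its underside
Things that resemble listed ones, but are neither listed nor needed, are in the scene too. Leave any blue or red look-alike of the jar alone.

How it is judged:
By the outcome, as a careful person would: the job done as asked, in the order asked, and still so for the second after the job is handed in, with the robot touching nothing.
It also fails if it takes over 58 s, if anything falls off the work surface, if the arm or the gripper's body presses on something with over 40 N, if the wrist force passes 120 N, or if a joint passes its speed limit or range.

## Working session

There is one attempt and no reset: what is moved stays moved. The work goes in short steps, Python scripts to look and compute and a shell command to move; the robot and the scene stay as the last step left them, time stands still between calls to the robot, and variables do not carry over. Pictures are saved under pics/ and viewed, at most 10 in all, crops included, and the job is handed in when it is done.

```bash
mkdir -p pics; cat > h.py <<'E'
from plant import manip
import numpy as np, cv2
def cam(n):
    p=manip.camera_params(n);R,_=cv2.Rodrigues(np.array(p["rvec"],float));return np.array(p["camera_matrix"],float),R,np.array(p["tvec"],float).ravel()
def proj(n,P):
    K,R,t=cam(n);q=K@(R@np.array(P,float)+t);return q[:2]/q[2]
def unz(n,u,v,z):
    K,R,t=cam(n);d=R.T@np.linalg.inv(K)@np.array([u,v,1.]);c=-R.T@t;return c+d*(z-c[2])/d[2]
def cloud(n,D):
    K,R,t=cam(n);v,u=np.mgrid[0:400,0:640];r=np.stack([u,v,np.ones_like(u)],-1)@np.linalg.inv(K).T*D[...,None];return (r-t)@R
def shot(n,f=None):
    im,D=manip.grab_frame(n)
    if f: cv2.imwrite("pics/"+f,im[...,::-1])
    return im,D
E
python3 - <<'E'
from h import *
np.set_printoptions(precision=4,suppress=True)
s=manip.state();print(s["tool_pos"],s["tool_rot"],s["time"])
for n in("top","side"):
    im,D=shot(n,n+"0.png");np.save(n+"0.npy",D)
    K,R,t=cam(n);print(n,"campos",-R.T@t)
    for l in["stand","bolt_post","hub","peg","lens","flask","jar","bottle","beaker","reagent","tipbox","canister"]:
        for r in manip.look_for(n,l)[:3]:print(n,l,round(r["score"],2),np.array(r["point"]),proj(n,r["point"]).round())
E
```

```text
[ 0.2653 -0.5653  0.2551] [-0.001   0.976   0.2176 -0.0001] 0.0
top campos [0.4433 0.0267 1.0337]
top bolt_post 0.41 [0.5669 0.1974 0.0831] [222. 184.]
top bolt_post 0.41 [0.6402 0.0592 0.0762] [289. 152.]
top hub 0.8 [0.5619 0.0259 0.0425] [303. 191.]
top peg 0.97 [0.5643 0.0251 0.0421] [304. 189.]
top lens 0.67 [0.5633 0.0099 0.0462] [311. 190.]
top flask 0.63 [ 0.6212 -0.0116  0.0844] [322. 161.]
top jar 0.87 [ 0.5053 -0.016   0.1044] [323. 215.]
top jar 0.86 [ 0.3247 -0.1119  0.0629] [366. 303.]
top jar 0.65 [ 0.448  -0.2342  0.0621] [424. 246.]
top bottle 0.71 [0.5062 0.0548 0.1062] [289. 214.]
top beaker 0.65 [0.6412 0.0609 0.0815] [288. 151.]
top reagent 0.72 [ 0.4253 -0.1082  0.1141] [368. 256.]
top tipbox 0.26 [0.5649 0.0288 0.0399] [302. 189.]
top canister 0.88 [0.4296 0.1552 0.0924] [239. 250.]
top canister 0.55 [ 0.4274 -0.1074  0.1188] [368. 255.]
top canister 0.48 [0.7553 0.036  0.067 ] [301. 101.]
side campos [ 0.4698 -0.5859  0.5298]
side stand 0.76 [ 0.5605 -0.0795  0.0433] [343. 257.]
side stand 0.22 [ 0.6332 -0.0292  0.0907] [378. 219.]
side bolt_post 0.57 [0.5635 0.2018 0.0782] [329. 166.]
side hub 0.6 [ 0.5548 -0.0202  0.0393] [336. 238.]
side peg 0.65 [ 0.5525 -0.0162  0.0389] [334. 237.]
side lens 0.95 [ 0.5689 -0.0832  0.0404] [347. 259.]
side lens 0.25 [ 0.5549 -0.0206  0.0396] [336. 238.]
side flask 0.56 [ 0.6366 -0.028   0.0887] [379. 219.]
side jar 0.83 [ 0.3286 -0.1257  0.0579] [210. 277.]
side jar 0.64 [ 0.5031 -0.0299  0.0968] [310. 219.]
side bottle 0.64 [0.5036 0.0475 0.106 ] [308. 192.]
side beaker 0.23 [ 0.5543 -0.0165  0.0409] [335. 236.]
side reagent 0.6 [ 0.4243 -0.1436  0.0923] [266. 267.]
side tipbox 0.64 [0.7563 0.0083 0.0605] [431. 216.]
side tipbox 0.43 [0.5629 0.1983 0.0775] [329. 167.]
side tipbox 0.28 [0.5039 0.0468 0.1046] [308. 193.]
side canister 0.84 [0.4279 0.1329 0.0715] [272. 185.]
```

View pics/top0.png

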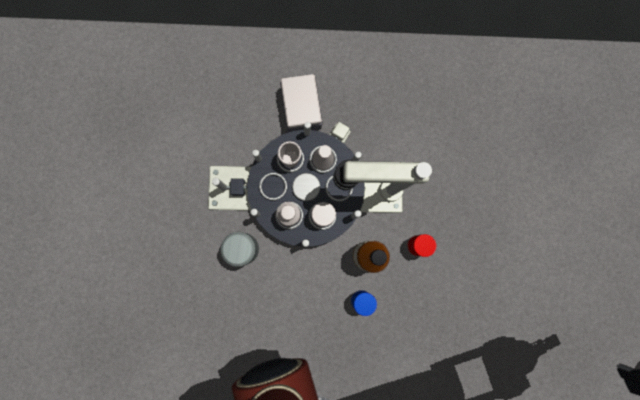

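View pics/side0.png

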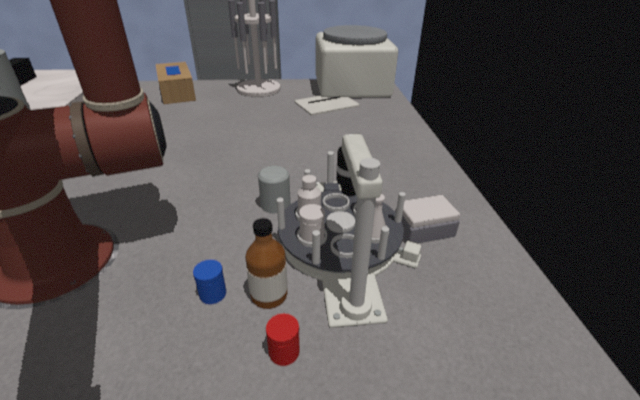

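Top view: there are four white vessels in the pockets. The beaker is at (289,155), a slim-necked vessel at (322,158), the bottle with cap at (288,214) and the jar with flat lid at (323,215). Red (424,245) and blue (365,303) are look-alikes. The camera pocket is at (340,187) and the bolt post at about (215,183). The (322,158) vessel fits the conical flask, which I'll confirm in an enlarged crop while fitting the geometry.

```bash
python3 - <<'E'
from h import *
from scipy.optimize import least_squares
np.set_printoptions(precision=4,suppress=True)
D=np.load("top0.npy");P=cloud("top",D);im=cv2.imread("pics/top0.png")
px=[(307,126),(358,155),(358,213),(305,243),(253,212),(255,153)];an=np.radians([0,-60,-120,180,120,60])
Z=P[...,2];pts=[]
def blob(u,v,lo=.100,hi=.122,r=9):
    s=np.s_[v-r:v+r+1,u-r:u+r+1];m=(Z[s]>lo)&(Z[s]<hi);q=P[s][m];return m.sum(),np.median(q,0) if m.any() else None
for u,v in px:
    n,q=blob(u,v);print(n,q,unz("top",u,v,.112));pts.append(q if q is not None else unz("top",u,v,.112))
pts=np.array(pts)[:,:2]
f=lambda p:(p[:2]+.122*np.c_[np.cos(an+p[2]),np.sin(an+p[2])]-pts).ravel()
r=least_squares(f,[.564,.026,0],loss="soft_l1",f_scale=.003);c=r.x;print("fit",c,np.degrees(c[2]),r.fun.reshape(-1,2))
y=np.array([-np.sin(c[2]),np.cos(c[2])]);b=c[:2]+.185*y;print("post home pred",b,"px",proj("top",[*b,.112]))
for u in range(208,228,4):print(u,blob(u,183,r=5))
a=cv2.resize(im[115:255,200:440],None,fx=3.3,fy=3.3,interpolation=3)
i=cv2.imread("pics/side0.png")[140:300,250:460];i=cv2.resize(i,None,fx=3.3,fy=3.3,interpolation=3)
cv2.imwrite("pics/ct.png",a[:600,:800]);cv2.imwrite("pics/cs.png",i[:600,:800])
E
```

```text
40 [0.6902 0.0223 0.112 ] [0.6884 0.0224 0.112 ]
43 [ 0.6309 -0.0841  0.1119] [ 0.6307 -0.0844  0.112 ]
40 [ 0.5107 -0.0843  0.112 ] [ 0.5108 -0.0863  0.112 ]
32 [0.4482 0.0189 0.1129] [0.4472 0.0199 0.112 ]
39 [0.5071 0.1247 0.1118] [0.5069 0.1269 0.112 ]
40 [0.6285 0.1258 0.1115] [0.6283 0.1276 0.112 ]
fit [0.5693 0.0205 0.0127] 0.7303005332098591 [[ 0.0011 -0.0002]
 [ 0.0007 -0.0003]
 [-0.0011 -0.0016]
 [-0.0009  0.0001]
 [-0.0002  0.0007]
 [ 0.0004  0.0012]]
post home pred [0.5669 0.2055] px [215.4331 181.4966]
208 (np.int64(8), array([0.5676, 0.2106, 0.1125]))
212 (np.int64(38), array([0.5676, 0.2061, 0.1129]))
216 (np.int64(56), array([0.5675, 0.204 , 0.1123]))
220 (np.int64(42), array([0.5675, 0.2021, 0.1125]))
224 (np.int64(10), array([0.5677, 0.1984, 0.1079]))
```

View pics/ct.png

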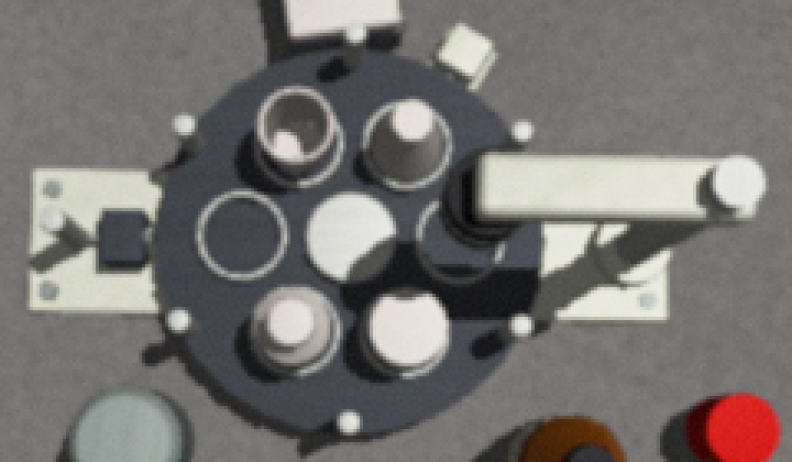

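View pics/cs.png

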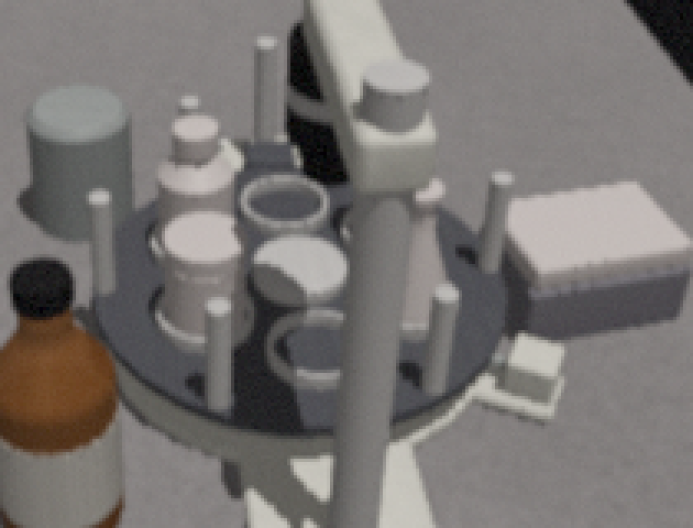

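The crops confirm it: the cone with a narrow neck at crop (408,140), full picture (322,158), is the flask, 60° anticlockwise of the camera. The disc must turn 60° clockwise. The hub is at (0.569,0.0205), yaw is 0.7°, and the post is at (0.567,0.2045). First I rise and square the tool.

```bash
python3 -m inch '[[[0,0,-0.05],[0,0,0.142],0.5],[[0,0,-0.05],[0,0,0.142],0.5],[[0,0,-0.05],[0,0,0.142],0.5],[[0,0,0],[0,0,0],0.5]]'
```

```text
time: 1.7
tool_pos: [0.2662, -0.5676, 0.4172]
tool_rot: [0.008, 1.0, 0.006, 0.003]
contact_force: [-0.1, -0.6, 0.3]
gripper_width: 0.499
grasp_force: 0.0
```

```bash
python3 -m inch '[[[0.017,-0.043,0],[0,0,0],0.5],[[0.017,-0.043,0],[0,0,0],0.5],[[0.017,-0.043,0],[0,0,0],0.5],[[0.017,-0.043,0],[0,0,0],0.5],[[0.017,-0.043,0],[0,0,0],0.5],[[0.017,-0.043,0],[0,0,0],0.5],[[0.017,-0.043,0],[0,0,0],0.5],[[0.017,-0.043,0],[0,0,0],0.5]]' && python3 -m inch '[[[0.017,-0.043,0],[0,0,0],0.5],[[0.017,-0.043,0],[0,0,0],0.5],[[0.017,-0.043,0],[0,0,0],0.5],[[0.017,-0.043,0],[0,0,0],0.5],[[0.017,-0.043,0],[0,0,0],0.5],[[0.017,-0.043,0],[0,0,0],0.5],[[0,0,0],[0,0,0],0.5],[[0,0,0],[0,0,0],0.5]]'
```

```text
time: 2.5
tool_pos: [0.3973, -0.2183, 0.4063]
tool_rot: [0.0, 1.0, 0.006, 0.0]
contact_force: [1.9, -0.6, -0.6]
gripper_width: 0.496
grasp_force: 0.0
time: 3.3
tool_pos: [0.4958, 0.0402, 0.406]
tool_rot: [0.0, 1.0, 0.008, -0.0]
contact_force: [-0.4, 0.5, -0.1]
gripper_width: 0.503
grasp_force: 0.0
```

```bash
python3 -m inch '[[[0.0185,-0.041,0],[0,0,0],0.5],[[0.0185,-0.041,0],[0,0,0],0.5],[[0.0185,-0.041,0],[0,0,0],0.5],[[0.0185,-0.04,0],[0,0,0],0.5],[[0,0,0.045],[0,0,0],0.5],[[0,0,0.045],[0,0,0],0.5],[[0,0,0.045],[0,0,0],0.5],[[0,0,0.045],[0,0,0],0.5]]' && python3 -m inch '[[[0,0,0],[0,0,0],0.5],[[0,0,0],[0,0,0],0.5]]'; python3 - <<'E'
from h import *
shot("side","s1.png")
im=cv2.imread("pics/s1.png")[100:300,200:460];cv2.imwrite("pics/s1c.png",cv2.resize(im,None,fx=3,fy=3))
E
```

```text
time: 4.1
tool_pos: [0.5679, 0.2014, 0.2249]
tool_rot: [0.0, 1.0, 0.005, 0.0]
contact_force: [0.1, -0.4, -1.1]
gripper_width: 0.502
grasp_force: 0.0
time: 4.3
tool_pos: [0.5678, 0.2019, 0.2266]
tool_rot: [0.0, 1.0, 0.006, -0.0]
contact_force: [-0.2, 1.0, 0.9]
gripper_width: 0.496
grasp_force: 0.0
```

View pics/s1c.png

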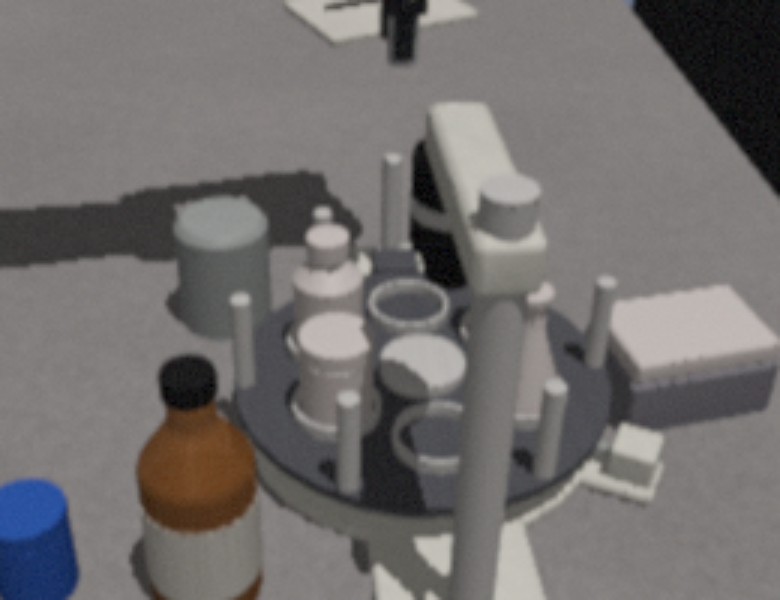

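The side crop shows the fingers (400,50) straight above the bolt post top (392,158). I'll descend and close.

```bash
python3 -m inch '[[[0,-0.0025,0.03],[0,0,0],0.5],[[0,0,0.03],[0,0,0],0.5],[[0,0,0.03],[0,0,0],0.5],[[0,0,0.035],[0,0,0],0.5],[[0,0,0],[0,0,0],0.5],[[0,0,0],[0,0,0],0.2],[[0,0,0],[0,0,0],0],[[0,0,0],[0,0,0],0]]' && python3 -m inch '[[[0,0,0],[0,0,0],0],[[0,0,0],[0,0,0],0],[[0,0,0],[0,0,0],0]]'
```

```text
time: 5.15
tool_pos: [0.5704, 0.2062, 0.1057]
tool_rot: [-0.001, 1.0, 0.006, 0.003]
contact_force: [-0.4, -0.7, 6.7]
gripper_width: 0.167
grasp_force: 58.4
time: 5.45
tool_pos: [0.5704, 0.2061, 0.1057]
tool_rot: [-0.001, 1.0, 0.006, 0.003]
contact_force: [-0.1, -1.4, 6.3]
gripper_width: 0.164
grasp_force: 58.5
```

```bash
python3 -m inch '[[[0,-0.005,0],[0,0,0],0],[[0,-0.005,0],[0,0,0],0],[[0,-0.005,0],[0,0,0],0],[[0,-0.005,0],[0,0,0],0],[[0,-0.005,0],[0,0,0],0],[[0,-0.004,0],[0,0,0],0],[[0,0,0],[0,0,0],0],[[0,0,0],[0,0,0],0]]'
```

```text
time: 6.25
tool_pos: [0.57, 0.2356, 0.1057]
tool_rot: [-0.001, 1.0, 0.007, 0.003]
contact_force: [0.6, 0.8, 6.4]
gripper_width: 0.17
grasp_force: 58.8
```

```bash
python3 -m inch '[[[0,-0.0015,0],[0,0,0],0],[[0,0,0],[0,0,0],0.4],[[0,0,0],[0,0,0],0.4],[[0,0,0],[0,0,0],0.4],[[0,0,-0.04],[0,0,0],0.35],[[0,0,-0.04],[0,0,0],0.35],[[0,0,-0.04],[0,0,0],0.35],[[0,0,0],[0,0,0],0.35]]' && python3 -m inch '[[[-0.0215,0.037,0],[0,0,0],0.35],[[-0.0215,0.037,0],[0,0,0],0.35],[[-0.0215,0.037,0],[0,0,0],0.35],[[0,0,0],[0,0,-0.149],0.35],[[0,0,0],[0,0,-0.149],0.35],[[0,0,0],[0,0,-0.149],0.35],[[0,0,0],[0,0,-0.149],0.35],[[0,0,0],[0,0,-0.149],0.35]]' && python3 -m inch '[[[0,0,0],[0,0,-0.149],0.35],[[0,0,0],[0,0,-0.149],0.35],[[0,0,0],[0,0,-0.149],0.35],[[0,0,0],[0,0,-0.149],0.35],[[0,0,0],[0,0,-0.149],0.35],[[0,0,0],[0,0,-0.149],0.35],[[0,0,0],[0,0,-0.149],0.35],[[0,0,0],[0,0,-0.149],0.35]]'&& python3 -m inch '[[[0,0,0],[0,0,-0.149],0.35],[[0,0,0],[0,0,0],0.35],[[0,0,0],[0,0,0],0.35]]'
python3 - <<'E'
from h import *
np.set_printoptions(precision=4,suppress=True)
from scipy.spatial.transform import Rotation as Ro
s=manip.state();q=s["tool_rot"];M=Ro.from_quat([q[1],q[2],q[3],q[0]]).as_matrix();print(np.degrees(np.arctan2(M[1,0],M[0,0])),s["joint_pos"],M)
print("shift tool to peg",M.T@(np.array([.507,.125,.118])-s["tool_pos"]))
im,D=shot("top","t2.png");P=cloud("top",D);Z=P[...,2]
m=(abs(P[...,0]-.567)<.03)&(abs(P[...,1]-.235)<.03)&(Z>.105)&(Z<.12);print("post",m.sum(),np.median(P[m],0) if m.any() else 0)
E
```

```text
time: 7.05
tool_pos: [0.5706, 0.2372, 0.2293]
tool_rot: [-0.002, 1.0, 0.007, 0.006]
contact_force: [0.8, 1.0, 0.8]
gripper_width: 0.352
grasp_force: 0.0
time: 7.85
tool_pos: [0.5037, 0.1243, 0.2203]
tool_rot: [-0.0, 0.928, 0.373, -0.001]
contact_force: [0.7, 0.0, -0.3]
gripper_width: 0.351
grasp_force: 0.0
time: 8.65
tool_pos: [0.5037, 0.1244, 0.2203]
tool_rot: [-0.001, 0.559, 0.829, -0.0]
contact_force: [-0.1, -0.5, -0.4]
gripper_width: 0.349
grasp_force: 0.0
time: 8.95
tool_pos: [0.5039, 0.1244, 0.2207]
tool_rot: [-0.0, 0.499, 0.866, -0.0]
contact_force: [-1.1, -0.4, -0.4]
gripper_width: 0.352
grasp_force: 0.0
120.08059717504135 [ 0.0985 -0.1788  1.894   0.0001  1.4275 -0.4266] [[-0.5012  0.8653 -0.001 ]
 [ 0.8653  0.5012 -0.    ]
 [ 0.0005 -0.0009 -1.    ]]
shift tool to peg [-0.0011  0.0031  0.1027]
post 0 0
```

```bash
python3 -m inch '[[[-0.001,0.003,0.03],[0,0,0],0.35],[[0,0,0.03],[0,0,0],0.35],[[0,0,0.03],[0,0,0],0.35],[[0,0,0.022],[0,0,0],0.35],[[0,0,0],[0,0,0],0.35],[[0,0,0],[0,0,0],0.35]]' && python3 -m inch '[[[-0.0002,0.0064,0],[0,0,0.0524],0.35],[[-0.0002,0.0064,0],[0,0,0.0524],0.35],[[-0.0002,0.0064,0],[0,0,0.0524],0.35],[[-0.0002,0.0064,0],[0,0,0.0524],0.35],[[-0.0002,0.0064,0],[0,0,0.0524],0.35],[[-0.0002,0.0064,0],[0,0,0.0524],0.35],[[0,0,0],[0,0,0],0.35]]'
cat > c.py <<'E'
from h import *
np.set_printoptions(precision=4,suppress=True)
s=manip.state();h=np.array([.5693,.0205]);d=np.array(s["tool_pos"][:2])-h;q=s["tool_rot"]
print("tool r,ang",np.hypot(*d),np.degrees(np.arctan2(d[1],d[0]))-.73,"heading",np.degrees(2*np.arctan2(q[2],q[1]))-.73,"z",s["tool_pos"][2])
im,D=shot("top");P=cloud("top",D);Z=P[...,2];r=P[...,:2]-h;rr=np.hypot(r[...,0],r[...,1]);a=np.degrees(np.arctan2(r[...,1],r[...,0]))-.73
m=((abs(Z-.112)<.006)&(abs(rr-.122)<.012)).astype(np.uint8)
n,L,S,C=cv2.connectedComponentsWithStats(m)
for i in range(1,n):
    if S[i,4]>18:
        q=np.median(P[L==i],0)[:2]-h;A=np.degrees(np.arctan2(q[1],q[0]))-.73;print("peg",S[i,4],round(A,1),"mod60",round((A+30)%60-30,1))
E
python3 c.py
```

```text
time: 9.6
tool_pos: [0.5073, 0.125, 0.1094]
tool_rot: [-0.0, 0.499, 0.867, -0.0]
contact_force: [0.2, -0.8, 0.4]
gripper_width: 0.352
grasp_force: 0.0
time: 10.3
tool_pos: [0.5449, 0.1389, 0.1118]
tool_rot: [0.001, 0.628, 0.778, 0.002]
contact_force: [0.0, 0.1, -0.1]
gripper_width: 0.354
grasp_force: 0.0
tool r,ang 0.12090137980562418 100.90105730232271 heading 101.48006068434003 z 0.11178468763822626
peg 35 -16.5 mod60 -16.5
peg 39 43.7 mod60 -16.3
peg 37 -136.0 mod60 -16.0
peg 37 163.9 mod60 -16.1
```

The disc follows the tool with a 3° lag. I'll continue.

```bash
python3 -m inch '[[[-0.0001,0.0064,0],[0,0,0.0524],0.35],[[-0.0001,0.0064,0],[0,0,0.0524],0.35],[[-0.0001,0.0064,0],[0,0,0.0524],0.35],[[-0.0001,0.0064,0],[0,0,0.0524],0.35],[[-0.0001,0.0064,0],[0,0,0.0524],0.35],[[-0.0001,0.0064,0],[0,0,0.0524],0.35],[[-0.0001,0.0064,0],[0,0,0.0524],0.35],[[0,0,0],[0,0,0],0.35]]' && python3 -m inch '[[[-0.0001,0.0064,0],[0,0,0.0524],0.35],[[-0.0001,0.0064,0],[0,0,0.0524],0.35],[[-0.0001,0.0064,0],[0,0,0.0524],0.35],[[-0.0001,0.0064,0],[0,0,0.0524],0.35],[[-0.0001,0.0064,0],[0,0,0.0524],0.35],[[-0.0001,0.0064,0],[0,0,0.0524],0.35],[[0,0,0],[0,0,0],0.35],[[0,0,0],[0,0,0],0.35]]';python3 c.py
```

```text
time: 11.15
tool_pos: [0.5886, 0.1405, 0.1106]
tool_rot: [0.001, 0.759, 0.651, 0.001]
contact_force: [0.6, -0.0, -0.3]
gripper_width: 0.353
grasp_force: 0.0
time: 11.95
tool_pos: [0.6244, 0.1293, 0.1098]
tool_rot: [0.0, 0.851, 0.525, 0.001]
contact_force: [-0.4, 0.9, 0.1]
gripper_width: 0.348
grasp_force: 0.0
tool r,ang 0.12193675197171848 62.42007452367496 heading 62.58445998938723 z 0.10983975291972706
peg 38 5.1 mod60 5.1
peg 37 -54.7 mod60 5.3
peg 39 -115.0 mod60 5.0
peg 37 -174.7 mod60 5.3
```

```bash
python3 -m inch '[[[0,0.004,0],[0,0,0.033],0.35],[[0,0.003,0],[0,0,0.025],0.35],[[0,0,0],[0,0,0],0.35],[[0,0,0],[0,0,0],0.35],[[0,0,0],[0,0,0],0.35]]';python3 c.py
```

```text
time: 12.5
tool_pos: [0.6305, 0.1259, 0.1093]
tool_rot: [0.0, 0.867, 0.499, 0.0]
contact_force: [0.6, -0.3, -0.3]
gripper_width: 0.353
grasp_force: 0.0
tool r,ang 0.12181174651961636 59.13701231886864 heading 59.15743625616449 z 0.10925007738352169
peg 36 1.2 mod60 1.2
peg 37 -58.4 mod60 1.6
peg 39 -118.7 mod60 1.3
peg 35 -178.6 mod60 1.4
```

```bash
python3 -m inch '[[[0,0,0],[0,0,0],0.35],[[0,0,0],[0,0,0],0.35]]';python3 c.py; python3 -m inch '[[[0,0.003,0],[0,0,0.017],0.35],[[0,0,0],[0,0,0],0.35],[[0,0,0],[0,0,0],0.35],[[0,0,0],[0,0,0],0.35]]';python3 c.py
```

```text
time: 12.75
tool_pos: [0.6303, 0.1259, 0.1093]
tool_rot: [0.0, 0.867, 0.499, 0.0]
contact_force: [0.4, -0.3, 0.1]
gripper_width: 0.349
grasp_force: 0.0
tool r,ang 0.12181759870324994 59.21770451962179 heading 59.15682646377355 z 0.10927697331344013
peg 35 1.1 mod60 1.1
peg 35 -58.9 mod60 1.1
peg 38 -118.7 mod60 1.3
peg 32 -179.0 mod60 1.0
time: 13.2
tool_pos: [0.6329, 0.1245, 0.1093]
tool_rot: [-0.0, 0.871, 0.492, -0.0]
contact_force: [0.5, 0.1, 0.0]
gripper_width: 0.354
grasp_force: 0.0
tool r,ang 0.12187896476787366 57.80081767304603 heading 58.183194137735015 z 0.10929546262167351
peg 36 0.3 mod60 0.3
peg 37 -59.0 mod60 1.0
peg 39 -119.3 mod60 0.7
peg 37 -179.5 mod60 0.5
```

```bash
python3 -m inch '[[[0,0.0015,0],[0,0,0.012],0.35],[[0,0,0],[0,0,0],0.35],[[0,0,0],[0,0,0],0.35],[[0,0,0],[0,0,0],0.35]]';python3 c.py;  python3 -m inch '[[[0,-0.006,0],[0,0,-0.04],0.35],[[0,0,0],[0,0,0],0.35],[[0,0,0],[0,0,0],0.35],[[0,0,0],[0,0,0],0.35]]';python3 c.py
```

```text
time: 13.65
tool_pos: [0.6342, 0.1237, 0.1093]
tool_rot: [0.0, 0.874, 0.487, 0.0]
contact_force: [0.3, -0.8, -0.3]
gripper_width: 0.35
grasp_force: 0.0
tool r,ang 0.12188890684619717 57.100920594036786 heading 57.49421018882785 z 0.1093212237202706
peg 35 0.2 mod60 0.2
peg 37 -59.7 mod60 0.3
peg 36 -119.6 mod60 0.4
peg 32 -180.0 mod60 0.0
time: 14.1
tool_pos: [0.6293, 0.1267, 0.1094]
tool_rot: [0.0, 0.864, 0.504, 0.0]
contact_force: [0.5, 0.7, -0.6]
gripper_width: 0.348
grasp_force: 0.0
tool r,ang 0.12197001468473405 59.828369664687905 heading 59.75063584487632 z 0.10937369241463799
peg 35 0.2 mod60 0.2
peg 36 -59.7 mod60 0.3
peg 37 -119.6 mod60 0.4
peg 32 -180.0 mod60 0.0
```

It has clicked in at 0.2°. Next is back to the bolt.

```bash
python3 -m inch '[[[0,0,-0.04],[0,0,0],0.35],[[0,0,-0.04],[0,0,0],0.35],[[0,0,-0.035],[0,0,0],0.35],[[0,0,0],[0,0,0.147],0.5],[[0,0,0],[0,0,0.147],0.5],[[0,0,0],[0,0,0.147],0.5],[[0,0,0],[0,0,0.147],0.5],[[0,0,0],[0,0,0.147],0.5]]' && python3 -m inch '[[[0,0,0],[0,0,0.147],0.5],[[0,0,0],[0,0,0.147],0.5],[[0,0,0],[0,0,0],0.5],[[0,0,0],[0,0,0],0.5]]'; python3 c.py; python3 - <<'E'
from h import *
np.set_printoptions(precision=4,suppress=True)
im,D=shot("top");P=cloud("top",D);Z=P[...,2]
m=(abs(P[...,0]-.567)<.02)&(abs(P[...,1]-.225)<.035)&(Z>.105)&(Z<.12);print("post",m.sum(),np.median(P[m],0) if m.any() else 0)
s=manip.state();print(s["tool_pos"])
E
```

```text
time: 14.95
tool_pos: [0.6292, 0.1267, 0.2243]
tool_rot: [0.0, 0.988, 0.157, 0.0]
contact_force: [0.1, 0.7, -0.2]
gripper_width: 0.498
grasp_force: 0.0
time: 15.35
tool_pos: [0.6292, 0.1268, 0.2243]
tool_rot: [-0.0, 1.0, 0.015, 0.0]
contact_force: [-0.3, -0.1, -0.3]
gripper_width: 0.501
grasp_force: 0.0
tool r,ang 0.12197294851305361 59.881621725906896 heading 0.9900699140056468 z 0.22431222343671495
peg 33 0.2 mod60 0.2
peg 34 59.9 mod60 -0.1
peg 37 -59.6 mod60 0.4
peg 37 -119.6 mod60 0.4
peg 31 -179.6 mod60 0.4
post 0 0
[0.6291 0.1268 0.2243]
```

```bash
python3 - <<'E'
from h import *
np.set_printoptions(precision=4,suppress=True)
im,D=shot("side");P=cloud("side",D);Z=P[...,2]
m=(abs(P[...,0]-.567)<.02)&(abs(P[...,1]-.225)<.035)&(Z>.07)&(Z<.12);print("post",m.sum(),np.median(P[m],0),P[m].max(0)) if m.any() else 0
for c in("top","side"):
    if c=="top": shot(c,"t3.png")
    print([(r["score"],np.array(r["point"])) for r in manip.look_for(c,"bolt_post")])
E
```

```text
post 107 [0.5644 0.2309 0.0953] [0.5739 0.243  0.1143]
[]
[(0.49, array([0.5619, 0.2311, 0.0759]))]
```

View pics/t3.png

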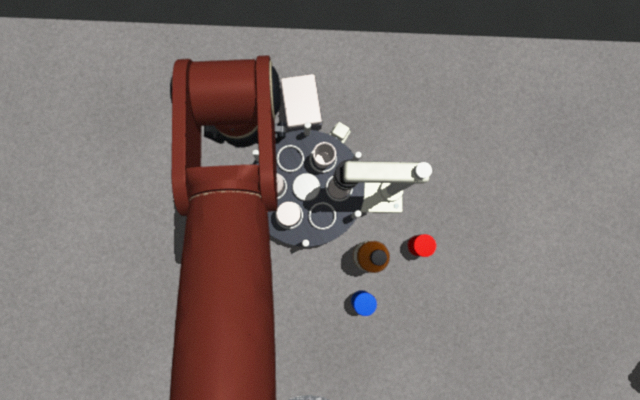

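The arm hides the post from above. The pockets have moved one station: the beaker is at (322,157), the jar is at (288,214) and the flask is under the camera head. From the side view the post centre is about y 0.236, as expected. I'll regrip it.

```bash
python3 -m inch '[[[-0.02,-0.0365,0],[0,0,0.003],0.5],[[-0.02,-0.0365,0],[0,0,0.002],0.5],[[-0.02,-0.0365,0],[0,0,0],0.5],[[0,0,0],[0,0,0],0.5],[[0,0,0],[0,0,0],0.5]]'
```

```text
time: 16.15
tool_pos: [0.5662, 0.2354, 0.2245]
tool_rot: [0.0, 1.0, 0.012, 0.0]
contact_force: [0.0, 0.1, -0.5]
gripper_width: 0.498
grasp_force: 0.0
```

```bash
python3 -m inch '[[[0.001,0,0.04],[0,0,0],0.5],[[0,0,0.04],[0,0,0],0.5],[[0,0,0.035],[0,0,0],0.5],[[0,0,0],[0,0,0],0.5],[[0,0,0],[0,0,0],0.3],[[0,0,0],[0,0,0],0],[[0,0,0],[0,0,0],0],[[0,0,0],[0,0,0],0]]' && python3 -m inch '[[[0,0.005,0],[0,0,0],0],[[0,0.005,0],[0,0,0],0],[[0,0.005,0],[0,0,0],0],[[0,0.005,0],[0,0,0],0],[[0,0.005,0],[0,0,0],0],[[0,0,0],[0,0,0],0],[[0,0,0],[0,0,0],0]]'
```

```text
time: 16.95
tool_pos: [0.5694, 0.2349, 0.1122]
tool_rot: [-0.0, 1.0, 0.011, 0.003]
contact_force: [1.3, -2.8, 4.3]
gripper_width: 0.165
grasp_force: 59.0
time: 17.65
tool_pos: [0.5697, 0.2098, 0.1121]
tool_rot: [-0.0, 1.0, 0.011, 0.002]
contact_force: [1.0, -0.7, 7.5]
gripper_width: 0.163
grasp_force: 59.4
```

```bash
python3 -m inch '[[[0,0.002,0],[0,0,0],0],[[0,0.002,0],[0,0,0],0],[[0,0.001,0],[0,0,0],0],[[0,0,0],[0,0,0],0],[[0,0,0],[0,0,0],0]]' && python3 -m inch '[[[0,0.001,0],[0,0,0],0],[[0,0.001,0],[0,0,0],0],[[0,0,0],[0,0,0],0],[[0,0,0],[0,0,0],0]]'
```

```text
time: 18.15
tool_pos: [0.5698, 0.2061, 0.1121]
tool_rot: [-0.002, 1.0, 0.011, 0.002]
contact_force: [0.8, 4.1, 6.8]
gripper_width: 0.166
grasp_force: 59.4
time: 18.55
tool_pos: [0.5697, 0.2059, 0.1122]
tool_rot: [-0.004, 1.0, 0.011, 0.003]
contact_force: [1.3, 10.0, 5.9]
gripper_width: 0.165
grasp_force: 59.4
```

The bolt is against its stop: force rises with no motion at the original home position. I'll release, rise and check.

```bash
python3 -m inch '[[[0,0,0],[0,0,0],0.5],[[0,0,0],[0,0,0],0.5],[[0,0,0],[0,0,0],0.5],[[0,0,-0.045],[0,0,0],0.5],[[0,0,-0.045],[0,0,0],0.5],[[0,0,-0.045],[0,0,0],0.5],[[0,-0.045,-0.01],[0,0,0],0.5],[[0,-0.045,0],[0,0,0],0.5]]' && python3 -m inch '[[[-0.02,-0.045,0],[0,0,0],0.5],[[-0.02,-0.045,0],[0,0,0],0.5],[[-0.02,-0.045,0],[0,0,0],0.5],[[-0.02,-0.045,0],[0,0,0],0.5],[[0,0,0],[0,0,0],0.5],[[0,0,0],[0,0,0],0.5]]'; python3 c.py; python3 - <<'E'
from h import *
np.set_printoptions(precision=4,suppress=True)
im,D=shot("top","t4.png");P=cloud("top",D);Z=P[...,2]
m=(abs(P[...,0]-.567)<.02)&(abs(P[...,1]-.215)<.04)&(Z>.108)&(Z<.12);print("post",m.sum(),np.median(P[m],0) if m.any() else 0)
shot("side","s4.png")
a=cv2.imread("pics/t4.png")[100:270,190:440];b=cv2.imread("pics/s4.png")[120:290,240:490]
cv2.imwrite("pics/f.png",cv2.resize(np.hstack([a,b]),(800,272),interpolation=3))
E
```

```text
time: 19.35
tool_pos: [0.5679, 0.2931, 0.2587]
tool_rot: [-0.001, 1.0, 0.009, 0.003]
contact_force: [0.7, 0.2, -0.7]
gripper_width: 0.499
grasp_force: 0.0
time: 19.95
tool_pos: [0.4815, 0.4713, 0.2535]
tool_rot: [0.001, 1.0, 0.012, -0.0]
contact_force: [1.2, -0.9, 0.3]
gripper_width: 0.499
grasp_force: 0.0
tool r,ang 0.4592959412730089 100.29311919477465 heading 0.6516459976252404 z 0.25348833940381843
peg 35 0.2 mod60 0.2
peg 32 59.8 mod60 -0.2
peg 36 -59.7 mod60 0.3
peg 38 119.7 mod60 -0.3
peg 37 -119.6 mod60 0.4
peg 32 -180.0 mod60 0.0
post 48 [0.5674 0.2043 0.1125]
```

View pics/f.png

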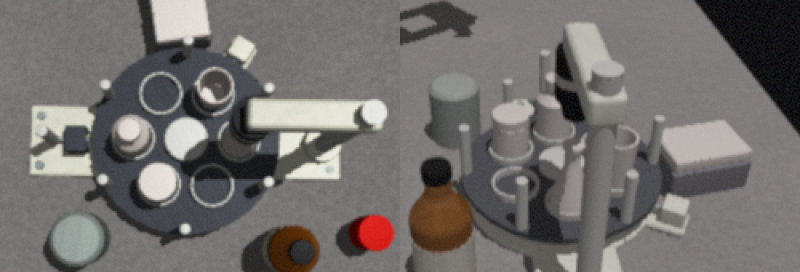

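In the final picture the flask stands below the lens (left half (238,135), right half (575,185)). All vessels are upright, the disc is at station, and the post is back at its starting position (y 0.2043).

```bash
python3 -c "
from plant import manip;print(manip.job_done())"
```

```text
the job is handed in; nothing more can be done
None
```

The flask's pocket is clicked in below the lens and the bolt is fully home. The robot touched no vessel or bystander, and I handed the job in at about 20 s; the hand-in returned no verdict.

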